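# Lock the tall filter cartridge into the inclined bayonet head

## Robot

A 7-joint arm with a two-finger parallel gripper is mounted at the origin on a cart in front of the work surface, level with it; the furniture and walls round the work are solid. World frame = base frame: x ahead of the robot, y to its left, z up, the work surface at z = 0. Lengths are in mm, angles in rad, forces in N, time in s.
With the tool pointing down it reaches from about 400 to 925 mm from the base axis. Payload 5.6 kg.
Tool frame: the origin (TCP) lies midway between the tips of the shut fingers; the grasp point (between the pads) lies 19 mm behind it; z points along the fingers, y is the line along which they close (so a half turn about z gives the same grasp; the last joint's range is limited). The gripper opens to 85 mm and grips with 20 to 120 N. Pads are 22 mm wide; open, the fingers measure 114 mm over their backs; the gripper's body (76 mm by 85 mm) begins 54 mm behind the grasp point. The pads swing forward as they close: fully open they stand 13 mm farther back than shut.
Start: joints at [-1.155, 0.468, -0.012, 1.603, 0.006, 1.071, -0.056], TCP at [287.906, 582.768, 231.29] pointing down, gripper open.
Joint ranges: [-2.53, 2.53], [-0.31, 2.02], [-1.57, 1.55], [0.28, 2.44], [-1.29, 4.43], [0.15, 1.84], [-2.92, 2.92]. Speed limits (rad/s): [2.57, 2.57, 3.14, 3.14, 3.14, 3.14, 3.14].

## Interface

Orientations are given as a unit quaternion [w, x, y, z].
In Python, from station import r gives the robot as it stands. The module is installed in compiled form; this text tells all that it offers.
- The arm moves only by the tool move_arm, never from a script. Its arguments are lists of equal length, an entry for each row: "claw": the opening in per cent of the stroke, from 0 (shut) to 100 (fully open); "offset": the shift along the tool's x, y, z in m, a list of three; "rotation": the turn, a rotation vector about the tool's x, y, z in degrees, a list of three. A call has 1 to 5 rows; each row shifts and turns the commanded pose from where the row before left it, along the tool's axes as they then stand; what a row does not reach is not made up. A row lasts 1/8 s, in which the tool goes at most 62.5 mm and 10.7 degrees, less where a joint would pass 70% of its speed; a pose out of reach is approached as far as the arm can. A call is refused whole if a number of a shift passes 0.0625 or a number of a turn 10.7, either way. A call with a gripper value outside its range is refused whole. The fingers move at their own pace and stop on an object; "grip_force" is the grip in N (left out, the last holds). Time passes only in rows, so rows that do not move let the fingers close. It gives the time, the measured TCP pose, the force, the opening and the grip force at its end, in the units of the state.
- r.get_obs(): the state, without advancing time (a new reading comes with each control period).
- r.capture(name): name is "scene" or "top" or "wrist"; returns a dict with "color" (480x640x3 uint8, red, green, blue), "depth" (480x640 float32, mm along the optical axis (not along the pixel's ray), 0 where there is no reading), "fx", "fy", "cx", "cy" (pixels), "R" (3x3) and "t" (3): a world point X has camera coordinates R X + t; the wrist camera has in their place "T_tool_cam" (4x4, takes a point from camera to tool coordinates, whose origin is the TCP and whose axes are the flange's). Camera axes: x right, y down, z forward; pixel columns grow to the right and rows downward; lengths in mm; the calibration is good to about 2 mm. A picture is of the moment at which its call begins: read the wrist's pose just before it.
- r.job_done(): hands the job in; it is judged then, once.
The state is a dict: "time": time; "q": joint angles; "qd": joint speeds; "joint_torque": joint torques, N m; "tool_pos": TCP position; "orientation": TCP orientation; "ft_force": force on the tool from outside, world axes, zero at the start; "torque": the same for the moment, N m; "width": finger opening in mm; "grip_force": force on a finger pad.
Only numpy, scipy, OpenCV 4.12 (cv2) and the standard library are available. Lean on these libraries where they do the work, as an engineer would, in place of code of your own. Each camera call takes 0.05 s, during which the arm holds its last target. There are 200 camera calls.

## Task

Fit the taller of the two air-filter cartridges into the inclined filter head on the bench: line its two pins up with the slots in the mouth, push it in against the spring, turn it clockwise (seen from its grip) as far as it goes, and let go so that it stays locked. Leave the short cartridge, the oil can, the spanner and the tape measure where they are.

Things in the scene. Friction and masses are not known exactly. Their poses are not given: they have to be found in the camera images.
- tall_cartridge: the taller cartridge, loose, upright at the start, 152 mm high, 0.2 to 0.33 kg. Origin: centre of its underside; z up its axis; a half turn about z makes no difference. Aluminium neck of diameter 48, 36 high (foot tapered to 40 over 5 mm); grey body of diameter 64 from 36 to 112 mm; black wing grip above, 60 long along x, 16 thick along y, up to 152 mm
- tall_grip (a point): point in the wing grip of the tall cartridge at which to pinch it across its 16 mm thickness (along y): on the axis, 136 mm above the underside, 24 mm above the body's top; axes as the cartridge's
- tall_pin (a point): outer end of one of the tall cartridge's two like steel pins, half a turn apart: round, diameter 10, sticking out of the neck along +x and -x (in line with the wing grip), centred 10 mm above the underside, their ends 34 mm from the axis
- socket: bayonet socket of the fixed filter head: aluminium cup of outer diameter 86 facing up and to the robot, axis 30 degrees off vertical. Origin: centre of the mouth, on the lip's top face, 88 mm above the bench; z out of the mouth. Bore diameter 52; below the 8 mm thick lip a groove of diameter 74 takes the pins, which pass under the lip once the neck's underside is over 23 mm deep (aim at 26 to 29)
- slot (a point): one of two slots in the lip, half a turn apart, 18 mm wide, through which the pins enter: 34 mm from the axis in the mouth plane, at +80 degrees from the socket's x (from x towards y, counter-clockwise seen from outside). Enter with the cartridge's x axis at +80 or -100 degrees
- notch (a point): locked place of a pin, on the socket's +x (another on -x), 80 degrees clockwise (seen from outside) from the slots; a stop lies 5 degrees beyond, the other way is blocked. Locked, the cartridge's x lies along the socket's x, either way round; let go, the spring lifts the pins 3 mm into notches under the lip, and the underside is 20 mm below the mouth
- spring_plate (a joint): round spring plate inside the socket, pushed by the neck's underside; 0 = free, 18 mm below the mouth; 0.012 m = fully down, 30 mm below the mouth. It pushes back with 5 N at 0 and 12 N at 0.012
- short_cartridge: the shorter filter cartridge, a bystander: the same neck, pins and grip, but a body only 40 high, so 116 mm high in all; same origin and axes
- filter_head: fixed foot of the filter head, steel plate 130 x 110 x 8 mm bolted to the bench; origin: centre of its underside, z up, front (-x) roughly towards the robot; it carries the socket, leaning towards -x, with brass air ports at its two sides reaching 70 mm from the axis
- oil_can: bystander: blue oil can, 35 x 60 x 125 mm, upright; origin: centre of its underside
- spanner: bystander: steel spanner lying flat, 31 x 191 x 8 mm, long along its y; origin: centre of its underside. The bench's right end beyond it is taken up by a fixed wire cage, 337 mm high, at y below about -0.38 and x above 0.39 m: move the arm round or over it
- tape_measure: bystander: yellow tape measure, 38 x 76 x 64 mm, upright; origin: centre of its underside

How it is judged (in metres and radians):
On the way, in this order (a step that is already met when the one before it is completed fails the run):
1. the tall cartridge is lifted off the bench (height (world z) of tall_cartridge above 0.03 m), for 0.1 s.
2. its neck is in the socket, the pins in the slots (z of tall_cartridge in the frame of socket between -0.04 and -0.012 m and x of tall_cartridge in the frame of socket between -0.01 and 0.01 m and y of tall_cartridge in the frame of socket between -0.01 and 0.01 m and angle between the x axis of tall_cartridge and the x axis of socket, either way round above 0.9 rad), for 0.1 s.
At the end, for the whole second after the job is handed in: The tall cartridge is in the socket, underside 16 to 28 mm below the mouth, within 6 mm of the axis along the socket's x and y, axes within 0.12 rad, turned to within 0.2 rad of the locked direction, at rest, released. No bystander was ever moved by over 30 mm (z of tall_cartridge in the frame of socket between -0.028 and -0.016 m and x of tall_cartridge in the frame of socket between -0.006 and 0.006 m and y of tall_cartridge in the frame of socket between -0.006 and 0.006 m and angle between the z axis of tall_cartridge and the z axis of socket, either way round below 0.12 rad and angle between the x axis of tall_cartridge and the x axis of socket, either way round below 0.2 rad and linear speed of tall_cartridge below 0.02 m/s); the robot touches nothing.
It fails at once if the short cartridge is moved by more than 30 mm (distance of short_cartridge from where it was at the start of the episode above 0.03 m).
It fails at once if the oil can is moved by more than 30 mm (distance of oil_can from where it was at the start of the episode above 0.03 m).
It fails at once if the spanner is moved by more than 30 mm (distance of spanner from where it was at the start of the episode above 0.03 m).
It fails at once if the tape measure is moved by more than 30 mm (distance of tape_measure from where it was at the start of the episode above 0.03 m).
It also fails if it takes over 51 s, if anything falls off the work surface, if the arm or the gripper's body presses on something with over 40 N, if the wrist force passes 120 N, or if a joint passes its speed limit or range.

## Working session

There is one attempt and no reset: what is moved stays moved. The work goes in short steps, Python scripts to look and compute and a tool call to move; the robot and the scene stay as the last step left them, time stands still between calls to the robot, and variables do not carry over. Pictures are saved under pics/ and viewed, at most 10 in all, crops included, and the job is handed in when it is done.

Besides the shell and the picture viewer there is one more tool, called after ">>>" by a JSON object that holds its "fn" and its "kwargs". move_arm: Moves the arm, as the interface text tells. Its arguments: {"type":"object","properties":{"claw":{"type":"array","items":{"type":"number"}},"offset":{"type":"array","items":{"type":"array","items":{"type":"number"}}},"rotation":{"type":"array","items":{"type":"array","items":{"type":"number"}}},"grip_force":{"type":"number"}},"required":["claw","offset","rotation"]}

```bash
mkdir -p pics; cat > h.py <<'E'
import numpy as np, cv2, pickle
from station import r
def snap(n,f):
    o=r.get_obs(); c=r.capture(n); c['obs']=o
    pickle.dump(c,open(f'pics/{f}.pkl','wb')); cv2.imwrite(f'pics/{f}.png',c['color'][:,:,::-1]); return c
E
python3 - <<'E'
from h import *
for n in ('scene','top'):
    c=snap(n,n+'0'); print(n,c['fx'],c['fy'],c['cx'],c['cy'],np.round(c['R'],3).tolist(),np.round(c['t'],1))
print(r.get_obs())
E
```

```text
scene 483.7478264757618 483.7478264757618 318.28325245999116 231.50243020477856 [[-0.716, -0.698, 0.01], [-0.268, 0.262, -0.927], [0.645, -0.667, -0.374]] [398.4 265.2 573.3]
top 440.9598482263397 440.9598482263397 324.5209528706296 240.3393631564495 [[0.007, -1.0, -0.029], [-0.996, -0.004, -0.094], [0.094, 0.029, -0.995]] [ -1.4 574.7 890.1]
{'time': 0.1, 'q': array([-1.15499105,  0.4683334 , -0.01160957,  1.60352349,  0.0059619 ,
        1.0713883 , -0.05627148]), 'qd': array([-0.00093815, -0.00138441,  0.00144255, -0.0024541 , -0.00092148,
        0.0015445 ,  0.00141674]), 'joint_torque': array([ 2.47140661e-04, -5.33519340e+01,  2.13639921e-02, -2.51967376e+01,
        1.15586427e-02,  4.26392347e-03,  3.47918831e-05]), 'tool_pos': array([287.69567523, 582.3100147 , 230.40815845]), 'orientation': array([-1.44960206e-04,  2.27419258e-01,  9.73796604e-01, -7.95860359e-04]), 'ft_force': array([ 0.20737795, -0.43063091,  0.76552624]), 'torque': array([-0.03286962,  0.02500894, -0.01374704]), 'grip_force': 0.0, 'width': 85.49083387302792}
```

View pics/scene0.png

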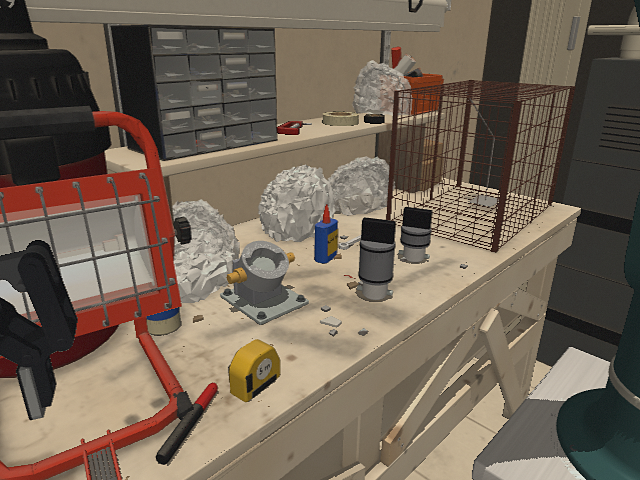

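View pics/top0.png

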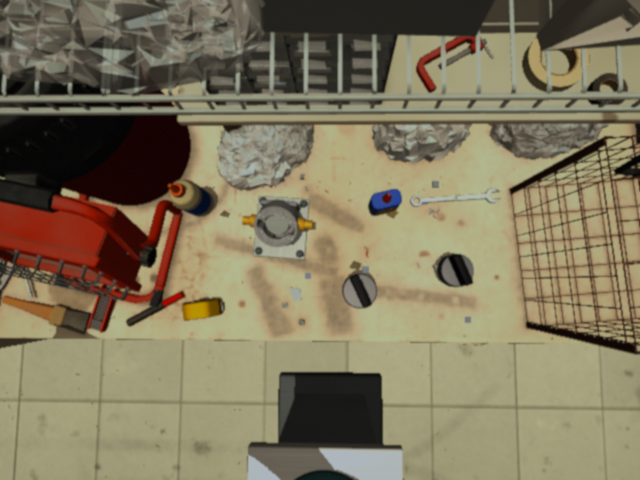

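```bash
cat >> h.py <<'E'
def cloud(c):
    v,u=np.mgrid[:480,:640]; d=c['depth']
    P=np.stack([(u-c['cx'])/c['fx']*d,(v-c['cy'])/c['fy']*d,d],-1)
    if 'R' in c: W=(P-c['t'])@c['R']
    else:
        from scipy.spatial.transform import Rotation as Ro
        q=c['obs']['orientation']; Rt=Ro.from_quat(np.r_[q[1:],q[0]]).as_matrix()
        T=c['T_tool_cam']; W=(P@T[:3,:3].T+T[:3,3])@Rt.T+c['obs']['tool_pos']
    W[d==0]=np.nan; return W
def ray(c,u,v,z):
    d=np.array([(u-c['cx'])/c['fx'],(v-c['cy'])/c['fy'],1])@c['R']; o=-c['R'].T@c['t']
    return o+d*(z-o[2])/d[2]
E
python3 - <<'E'
from h import *
c=pickle.load(open('pics/top0.pkl','rb')); W=cloud(c); col=c['color'].astype(int); hsv=cv2.cvtColor(c['color'],cv2.COLOR_RGB2HSV)
def reg(u0,u1,v0,v1):
    m=np.zeros((480,640),bool); m[v0:v1,u0:u1]=1; return m
for n,b in (('tall',(335,390,262,315)),('short',(430,485,240,295))):
    m=reg(*b); z=W[...,2]; H=152 if n=='tall' else 116
    g=m&(z>H-12)&(z<H+12); d=g
    body=m&(abs(z-H+40)<8)
    P=W[g]; mu=P[:,:2].mean(0); e=np.linalg.svd(P[:,:2]-mu,full_matrices=False)
    print(n,g.sum(),P.mean(0).round(1),'dir deg',np.degrees(np.arctan2(e[2][0,1],e[2][0,0])).round(1),'ext',np.ptp((P[:,:2]-mu)@e[2].T,axis=0).round(1))
    k=np.argwhere(g)[:,::-1].astype(np.float32); print(' rect',cv2.minAreaRect(k))
    print(' body',body.sum(),np.nanmean(W[body],0).round(1), cv2.minEnclosingCircle(W[body][:,:2].astype(np.float32)) if body.sum() else '')
m=reg(235,325,190,260)
br=m&(hsv[...,0]>12)&(hsv[...,0]<30)&(hsv[...,1]>170)
n,l,s,ce=cv2.connectedComponentsWithStats(br.astype(np.uint8))
for i in range(1,n):
    if s[i,4]>20: print('brass',s[i],ce[i].round(1),np.nanmedian(W[l==i],0).round(1))
# plate corners
pl=m&(abs(W[...,2]-8)<4)&(hsv[...,1]<60)
print('plate',pl.sum(),cv2.minAreaRect(W[pl][:,:2].astype(np.float32)))
# lamp height
for u0,u1,v0,v1 in ((0,190,180,340),(0,100,180,340),(100,190,180,340),(120,235,285,330),(320,420,150,230)):
    q=W[v0:v1,u0:u1].reshape(-1,3); q=q[~np.isnan(q[:,0])]; hi=q[q[:,2]>60]
    if len(hi): print((u0,u1,v0,v1),hi.min(0).round(),hi.max(0).round())
s=pickle.load(open('pics/scene0.pkl','rb')); Ws=cloud(s)
q=Ws[100:480,0:220].reshape(-1,3); q=q[(q[:,0]<720)&(q[:,2]>40)]
for y0 in range(150,700,50):
    k=q[(q[:,1]>=y0)&(q[:,1]<y0+50)]
    if len(k): print(y0,'xmin',k[:,0].min().round(),'zmax',k[:,2].max().round())
# lip plane from scene
q=Ws[236:300,235:300].reshape(-1,3); q=q[(q[:,2]>50)&(q[:,2]<125)]; print(len(q),q.min(0).round(),q.max(0).round())
im=cv2.resize(c['color'][180:270,225:335],None,fx=7,fy=6,interpolation=cv2.INTER_CUBIC)[:,:,::-1]; 
im2=cv2.resize(s['color'][225:315,220:310],None,fx=6,fy=6,interpolation=cv2.INTER_CUBIC)[:,:,::-1]
cv2.imwrite('pics/head.png',cv2.resize(np.hstack([im[:540],im2[:540]]),(800,330)))
E
```

```text
tall 309 [473.  -65.8 152.6] dir deg -154.1 ext [59.1 16.6]
 rect ((360.3000183105469, 291.1000061035156), (33.541019439697266, 9.391485214233398), 63.43495178222656)
 body 634 [473.  -65.3 112.5] ((472.8188171386719, -66.23652648925781), 32.52119064331055)
short 324 [ 513.  -255.6  115.7] dir deg -157.3 ext [60.  16.4]
 rect ((462.12158203125, 269.7297058105469), (32.69554138183594, 10.008026123046875), 66.50143432617188)
 body 501 [ 511.9 -249.9   76.5] ((513.393798828125, -257.16162109375), 32.752132415771484)
brass [243 215  12  11  89] [248.6 219.9] [609.8 151.   77.4]
brass [298 218  15  12 134] [304.2 223.9] [602.2  41.6  76.3]
plate 1098 ((606.4147338867188, 106.15900421142578), (131.73997497558594, 131.5571746826172), 85.95893859863281)
(0, 190, 180, 340) [413. 254.  60.] [695. 571. 380.]
(0, 100, 180, 340) [463. 301.  95.] [653. 571. 380.]
(100, 190, 180, 340) [413. 254.  60.] [695. 449. 351.]
(120, 235, 285, 330) [413. 230.  60.] [481. 365. 201.]
(320, 420, 150, 230) [ 630. -189.   60.] [755. -89. 128.]
150 xmin 686.0 zmax 81.0
200 xmin 693.0 zmax 64.0
250 xmin 508.0 zmax 358.0
300 xmin 456.0 zmax 377.0
350 xmin 453.0 zmax 382.0
400 xmin 464.0 zmax 385.0
450 xmin 474.0 zmax 374.0
500 xmin 243.0 zmax 351.0
550 xmin 254.0 zmax 311.0
2095 [556.  26.  50.] [767. 159. 112.]
```

View pics/head.png

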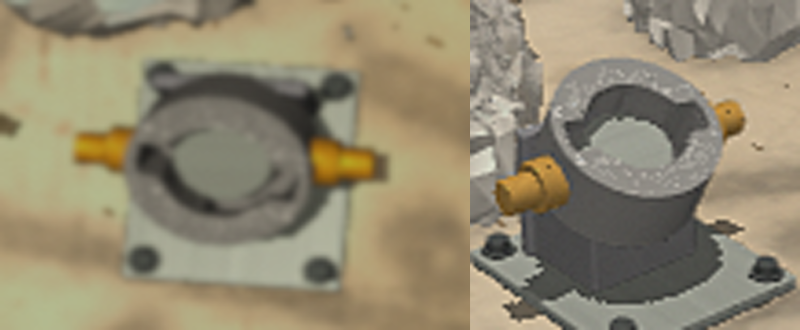

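```bash
cat >> h.py <<'E'
from scipy.spatial.transform import Rotation as Ro, Slerp
def pose(o=None):
    o=o or r.get_obs(); q=o['orientation']; return o['tool_pos'].copy(),Ro.from_quat(np.r_[q[1:],q[0]])
def frame(y_az_vec,z):  # tool R from y dir and z dir
    z=np.array(z,float); z/=np.linalg.norm(z); y=np.array(y_az_vec,float); y-=y@z*z; y/=np.linalg.norm(y)
    return Ro.from_matrix(np.column_stack([np.cross(y,z),y,z]))
def plan(p0,R0,p1,R1,n=None,step=50,ang=9.5):
    w=(R0.inv()*R1).as_rotvec(degrees=True)
    if n is None: n=int(max(np.ceil(np.linalg.norm(p1-p0)/step),np.ceil(np.linalg.norm(w)/ang),1))
    n=-(-n//5)*5 if n>3 else n
    p,R=p0.copy(),R0; out=[]
    for i in range(1,n+1):
        pt=p0+(p1-p0)*i/n; Rt=R0*Ro.from_rotvec(w*i/n,degrees=True)
        d=np.round(R.inv().apply(pt-p)/1000,3 if n>3 else 4); a=np.round((R.inv()*Rt).as_rotvec(degrees=True),1)
        out.append((d.tolist(),a.tolist())); p=p+R.apply(d*1000); R=R*Ro.from_rotvec(a,degrees=True)
    for k in range(0,n,5): print('off',[o[0] for o in out[k:k+5]],'rot',[o[1] for o in out[k:k+5]])
    print('end',p.round(1),np.degrees((R1.inv()*R).magnitude()).round(2)); return p,R
E
python3 - <<'E'
from h import *
s=pickle.load(open('pics/scene0.pkl','rb')); t=pickle.load(open('pics/top0.pkl','rb'))
yaw=np.radians(-4); Rz=Ro.from_euler('z',-4,degrees=True).as_matrix()
zs=Rz@[-.5,0,.866]; ys=Rz@[0,1,0]; xs=np.cross(ys,zs)
for c,b in ((s,(225,310,230,310)),(t,(255,306,193,250))):
    W=cloud(c)[b[2]:b[3],b[0]:b[1]].reshape(-1,3); k=~np.isnan(W[:,0])&(W[:,2]>55)&(W[:,2]<120)&(abs(W[:,1]-97)<46); W=W[k]
    h=W@zs; hist,e=np.histogram(h,40); i=hist.argmax(); h0=e[i]+ (e[1]-e[0])/2
    L=W[abs(h-h0)<3]; h0=np.median(L@zs); A=L-L.mean(0); print('n',len(L),'normal',np.linalg.svd(A,full_matrices=False)[2][2].round(3),zs.round(3))
    uv=np.column_stack([L@xs,L@ys]).astype(np.float32); (cc,rr)=cv2.minEnclosingCircle(uv)
    print('centre',(cc[0]*xs+cc[1]*ys+h0*zs).round(1),'r',rr)
p,R=pose(); p1=p+[0,0,200]; p1,R1=plan(p,R,p1,R,4)
g=np.radians(25.9-90); plan(p1,R1,np.array([473,-66,300.]),frame([np.cos(g),np.sin(g),0],[0,0,-1]))
E
```

```text
n 842 normal [ 0.498 -0.035 -0.866] [-0.499  0.035  0.866]
centre [594.3  97.   89.8] r 44.14077377319336
n 784 normal [-0.498  0.03   0.867] [-0.499  0.035  0.866]
centre [595.2  96.2  89.3] r 43.357826232910156
off [[-0.0, -0.0, -0.04], [-0.0, -0.0, -0.04], [-0.0, -0.0, -0.04], [-0.0, -0.0, -0.04], [-0.0, -0.0, -0.04]] rot [[0.0, 0.0, 0.0], [0.0, 0.0, 0.0], [0.0, 0.0, 0.0], [0.0, 0.0, 0.0], [0.0, 0.0, 0.0]]
end [287.8 582.6 430.4] 0.0
off [[-0.03, -0.033, 0.009], [-0.035, -0.029, 0.009], [-0.039, -0.023, 0.008], [-0.041, -0.017, 0.009], [-0.044, -0.01, 0.009]] rot [[-0.0, 0.0, 8.5], [-0.0, 0.0, 8.5], [-0.0, 0.0, 8.6], [-0.0, 0.0, 8.5], [-0.0, 0.0, 8.5]]
off [[-0.045, -0.004, 0.009], [-0.045, 0.002, 0.008], [-0.044, 0.009, 0.009], [-0.042, 0.016, 0.009], [-0.039, 0.022, 0.008]] rot [[-0.0, 0.0, 8.5], [0.0, 0.1, 8.5], [-0.0, -0.0, 8.6], [-0.0, -0.0, 8.5], [-0.0, -0.0, 8.5]]
off [[-0.036, 0.027, 0.009], [-0.031, 0.032, 0.009], [-0.026, 0.037, 0.008], [-0.021, 0.04, 0.009], [-0.014, 0.043, 0.009]] rot [[-0.0, -0.0, 8.5], [-0.0, 0.0, 8.5], [-0.0, 0.0, 8.6], [-0.0, 0.0, 8.5], [-0.0, 0.0, 8.5]]
end [473.  -66.4 299.6] 0.05
```

>>> {"fn": "move_arm", "kwargs": {"claw": [100,100,100,100,100], "offset": [[0,0,-0.04],[0,0,-0.04],[0,0,-0.04],[0,0,-0.04],[0,0,-0.04]], "rotation": [[0,0,0],[0,0,0],[0,0,0],[0,0,0],[0,0,0]]}}

```text
time: 0.72
tool_pos: [287.8, 582.5, 432.1]
orientation: [-0.0, 0.227, 0.974, -0.0]
ft_force: [-0.8, -0.7, -0.5]
width: 85.5
grip_force: 0.0
```

>>> {"fn": "move_arm", "kwargs": {"claw": [90,80,70,65,65], "offset": [[-0.03,-0.033,0],[-0.035,-0.029,0],[-0.039,-0.023,0],[-0.041,-0.017,0],[-0.044,-0.01,0]], "rotation": [[0,0,8.5],[0,0,8.5],[0,0,8.6],[0,0,8.5],[0,0,8.5]]}}

```text
time: 1.35
tool_pos: [350.1, 365.0, 430.9]
orientation: [-0.0, 0.568, 0.823, -0.0]
ft_force: [0.4, -0.8, 0.5]
width: 55.6
grip_force: 0.0
```

>>> {"fn": "move_arm", "kwargs": {"claw": [65,65,65,65,65], "offset": [[-0.045,-0.004,0],[-0.045,0.002,0],[-0.044,0.009,0],[-0.042,0.016,0],[-0.039,0.022,0]], "rotation": [[0,0,8.5],[0,0,8.5],[0,0,8.6],[0,0,8.5],[0,0,8.5]]}}

```text
time: 1.98
tool_pos: [411.7, 148.9, 431.1]
orientation: [-0.0, 0.828, 0.561, -0.0]
ft_force: [0.6, -0.4, -0.6]
width: 55.1
grip_force: 0.0
```

>>> {"fn": "move_arm", "kwargs": {"claw": [65,65,65,65,65], "offset": [[-0.036,0.027,0.02],[-0.031,0.032,0.02],[-0.026,0.037,0.02],[-0.021,0.04,0.02],[-0.014,0.043,0.02]], "rotation": [[0,0,8.5],[0,0,8.5],[0,0,8.6],[0,0,8.5],[0,0,8.5]]}}

```text
time: 2.6
tool_pos: [473.2, -67.5, 330.6]
orientation: [-0.0, 0.975, 0.222, 0.0]
ft_force: [0.6, 0.2, 0.0]
width: 55.7
grip_force: 0.0
```

```bash
python3 - <<'E'
from h import *
o=r.get_obs(); print(o['q'].round(2),o['tool_pos'],o['ft_force'],o['width'])
c=snap('wrist','w1'); W=cloud(c); z=W[...,2]
near=np.hypot(W[...,0]-473,W[...,1]+66)<45
g=near&(abs(z-152)<6); b=near&(abs(z-112)<5)
P=W[g]; mu=P[:,:2].mean(0); e=np.linalg.svd(P[:,:2]-mu,full_matrices=False)[2]
print(g.sum(),cv2.minAreaRect(P[:,:2].astype(np.float32)),np.degrees(np.arctan2(e[0,1],e[0,0])),P[:,2].mean(), cv2.minEnclosingCircle(W[b][:,:2].astype(np.float32)) if b.sum() else 0)
print(c['T_tool_cam'].round(3))
p,R=pose(); print(R.as_matrix().round(3))
E
```

```text
[-0.54  0.06  0.65  1.92 -0.04  1.18 -1.  ] [473.15807431 -67.48778547 330.60810444] [0.55192394 0.23072141 0.01473336] 55.72901451926912
1494 ((472.102783203125, -67.34095001220703), (60.40303421020508, 16.599454879760742), 26.047582626342773) -154.1859574664234 151.4739829255968 ((472.64654541015625, -67.3063735961914), 32.268192291259766)
[[ 1.00000e-03 -9.65000e-01 -2.62000e-01  6.58810e+01]
 [ 1.00000e+00  1.00000e-03  2.00000e-03  6.88000e-01]
 [-1.00000e-03 -2.62000e-01  9.65000e-01 -1.42502e+02]
 [ 0.00000e+00  0.00000e+00  0.00000e+00  1.00000e+00]]
[[ 0.907  0.422 -0.002]
 [ 0.422 -0.907 -0.004]
 [-0.004  0.003 -1.   ]]
```

View pics/w1.png

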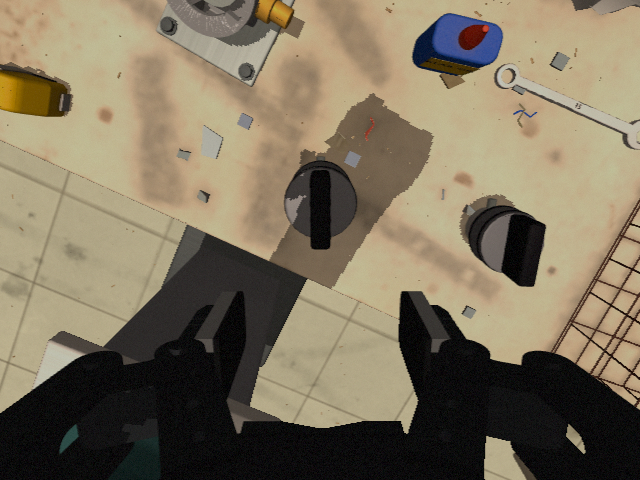

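>>> {"fn": "move_arm", "kwargs": {"claw": [65,65,65,65,65], "offset": [[-0.0006,-0.0005,0.05],[0,0,0.05],[0,0,0.05],[0,0,0.04],[0,0,0.022]], "rotation": [[0,0,-1],[0,0,0],[0,0,0],[0,0,0],[0,0,0]]}}

```text
time: 3.28
tool_pos: [471.0, -65.6, 117.1]
orientation: [-0.0, 0.972, 0.233, -0.002]
ft_force: [1.5, 0.2, -0.0]
width: 55.8
grip_force: 0.0
```

>>> {"fn": "move_arm", "kwargs": {"claw": [10,0,0,0,0], "offset": [[0,0,0],[0,0,0],[0,0,0],[0,0,0],[0,0,0]], "rotation": [[0,0,0],[0,0,0],[0,0,0],[0,0,0],[0,0,0]], "grip_force": 90}}

```text
time: 3.9
tool_pos: [473.5, -65.9, 120.5]
orientation: [0.0, 0.973, 0.233, 0.001]
ft_force: [-0.1, 0.1, 6.5]
width: 14.9
grip_force: 88.6
```

>>> {"fn": "move_arm", "kwargs": {"claw": [0,0,0,0,0], "offset": [[0,0,-0.02],[0,0,-0.04],[0,0,-0.05],[0,0,-0.04],[0,0,0]], "rotation": [[0,0,0],[0,0,0],[0,0,0],[0,0,0],[0,0,0]]}}

```text
time: 4.53
tool_pos: [473.9, -66.0, 271.9]
orientation: [-0.0, 0.973, 0.233, 0.003]
ft_force: [-0.3, 0.0, -3.0]
width: 14.8
grip_force: 88.1
```

```bash
cat >> h.py <<'E'
HY=-4.; M=np.array([594.8,96.6,88.5])
RS=Ro.from_euler('z',HY,degrees=True)*Ro.from_euler('y',-30,degrees=True)  # socket frame
def tool_at(ang,depth,h=119.,dx=0,dy=0):  # cartridge x at ang deg in socket, underside depth mm below the mouth; tool x || cart x, tool z=-cart z
    Rc=RS*Ro.from_euler('z',ang,degrees=True); Rt=Rc*Ro.from_euler('x',180,degrees=True)
    return M+RS.apply([dx,dy,h-depth]),Rt
E
python3 - <<'E'
from h import *
p,R=pose(); o=r.get_obs(); print(o['q'].round(2),p,R.as_matrix().round(3),o['ft_force'],o['width'])
a=tool_at(80,-45); print(a[0],a[1].as_matrix().round(3))
plan(p,R,*a)
c=snap('wrist','w2'); s=snap('scene','s2')
E
```

```text
[-0.54  0.13  0.68  2.   -0.09  1.04 -0.92] [473.91646092 -66.0132318  271.93623347] [[ 0.892  0.453  0.006]
 [ 0.453 -0.892  0.002]
 [ 0.006  0.001 -1.   ]] [-0.27748137  0.03721912 -2.95268255] 14.783346449270523
[512.99974788 102.32003085 230.52816622] [[ 0.219  0.839  0.499]
 [ 0.972 -0.233 -0.035]
 [ 0.087  0.492 -0.866]]
off [[0.011, -0.013, 0.004], [0.012, -0.013, 0.004], [0.013, -0.011, 0.004], [0.014, -0.011, 0.004], [0.014, -0.01, 0.003]] rot [[-2.5, 1.7, -4.8], [-2.6, 1.7, -4.8], [-2.5, 1.8, -4.8], [-2.5, 1.7, -4.8], [-2.5, 1.7, -4.8]]
off [[0.015, -0.008, 0.004], [0.016, -0.007, 0.004], [0.016, -0.007, 0.004], [0.017, -0.005, 0.004], [0.016, -0.004, 0.005]] rot [[-2.6, 1.7, -4.8], [-2.5, 1.8, -4.8], [-2.5, 1.7, -4.8], [-2.5, 1.7, -4.8], [-2.6, 1.7, -4.8]]
end [512.6 102.1 230.3] 0.06
```

View pics/s2.png

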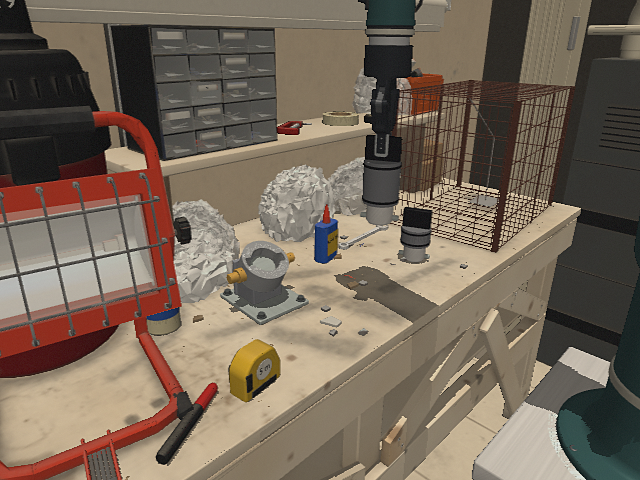

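>>> {"fn": "move_arm", "kwargs": {"claw": [0,0,0,0,0], "offset": [[0.011,-0.013,0.004],[0.012,-0.013,0.004],[0.013,-0.011,0.004],[0.014,-0.011,0.004],[0.014,-0.01,0.003]], "rotation": [[-2.5,1.7,-4.8],[-2.6,1.7,-4.8],[-2.5,1.8,-4.8],[-2.5,1.7,-4.8],[-2.5,1.7,-4.8]]}}

```text
time: 5.25
tool_pos: [489.7, 18.7, 246.3]
orientation: [0.089, 0.894, 0.429, 0.096]
ft_force: [0.1, -0.1, -2.3]
width: 14.8
grip_force: 88.3
```

>>> {"fn": "move_arm", "kwargs": {"claw": [0,0,0,0,0], "offset": [[0.015,-0.008,0.004],[0.016,-0.007,0.004],[0.016,-0.007,0.004],[0.017,-0.005,0.004],[0.016,-0.004,0.005]], "rotation": [[-2.6,1.7,-4.8],[-2.5,1.8,-4.8],[-2.5,1.7,-4.8],[-2.5,1.7,-4.8],[-2.6,1.7,-4.8]]}}

```text
time: 5.88
tool_pos: [509.3, 102.1, 224.8]
orientation: [0.173, 0.761, 0.597, 0.188]
ft_force: [0.2, -1.4, -1.4]
width: 15.1
grip_force: 88.4
```

>>> {"fn": "move_arm", "kwargs": {"claw": [0], "offset": [[0,0,0]], "rotation": [[0,0,0]]}}

```text
time: 6.0
tool_pos: [508.5, 102.0, 224.3]
orientation: [0.172, 0.761, 0.597, 0.187]
ft_force: [-0.2, -0.5, -3.6]
width: 14.5
grip_force: 88.3
```

```bash
python3 - <<'E'
from h import *
for i in range(3):
    s=snap('scene','s3'); p,R=pose(); print(p, R.as_matrix()[:,2].round(3))
o=r.get_obs(); print(o['time'],o['q'].round(2),o['ft_force'],o['width'])
a=tool_at(80,-45); print('err tool',R.inv().apply(a[0]-p),(R.inv()*a[1]).as_rotvec(degrees=True))
# cartridge in scene: body cloud -> axis
W=cloud(s); Rc=R*Ro.from_euler('x',180,degrees=True)
L=Rc.inv().apply((W.reshape(-1,3)-p)); ok=(np.hypot(L[:,0],L[:,1])<45)
for z0,z1,rad in ((-75,-12,32),(-113,-90,24)):
    k=ok&(L[:,2]>z0)&(L[:,2]<z1); Q=L[k]
    from scipy.optimize import least_squares
    f=least_squares(lambda v:np.hypot(Q[:,0]-v[0]-v[2]*Q[:,2],Q[:,1]-v[1]-v[3]*Q[:,2])-rad,[0,0,0,0],loss='soft_l1') if len(Q)>50 else None
    print(len(Q), f.x.round(3) if f else '')
k=ok&(L[:,2]>-140); print('lowest along axis',np.percentile(L[k][:,2],[0,1,2]))
cr=s['color'][120:320,200:400]; cv2.imwrite('pics/s3c.png',cv2.resize(cr,(600,600),interpolation=cv2.INTER_CUBIC)[:,:,::-1])
E
```

```text
[509.38756644 101.3614186  225.24735424] [ 0.49  -0.04  -0.871]
[510.12178774 101.18274267 226.01341382] [ 0.491 -0.039 -0.87 ]
[510.62887227 101.10097467 226.55584271] [ 0.492 -0.039 -0.87 ]
6.15 [-0.83  0.04  0.45  2.3   0.56  0.39 -1.11] [ 0.85824143 -0.48254796 -1.6368393 ] 14.9109553748793
err tool [ 2.03689904  3.64510861 -2.33467959] [-0.36145352  0.32351974 -0.0270336 ]
1161 [-0.729 -0.155  0.004 -0.002]
276 [-9.139  1.861 -0.085  0.019]
lowest along axis [-118.54532874 -105.73664436  -97.7447031 ]
```

View pics/s3c.png

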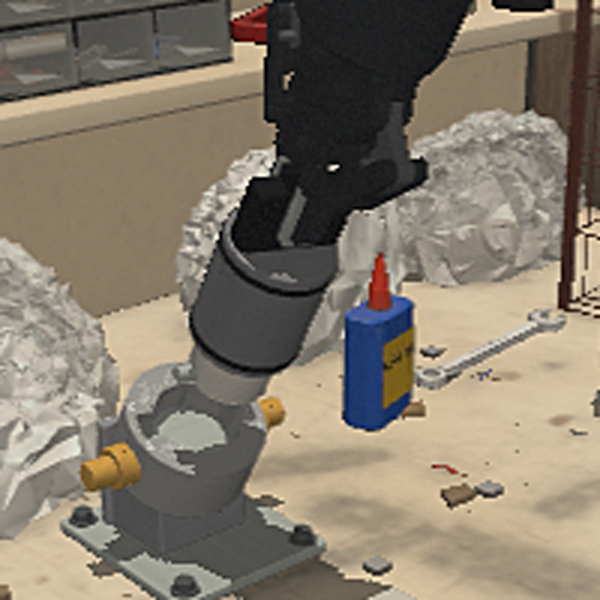

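>>> {"fn": "move_arm", "kwargs": {"claw": [0,0,0,0], "offset": [[0,0,0],[0,0,0],[0,0,0],[0,0,0]], "rotation": [[0,0,0],[0,0,0],[0,0,0],[0,0,0]]}}

```text
time: 6.65
tool_pos: [511.0, 102.0, 227.3]
orientation: [0.172, 0.762, 0.595, 0.19]
ft_force: [-0.8, 0.3, -2.3]
width: 14.7
grip_force: 88.3
```

```bash
cat >> h.py <<'E'
def err(ang,depth,**k):
    o=r.get_obs(); p,R=pose(o); a=tool_at(ang,depth,**k)
    print('t',round(o['time'],2),'err tool',R.inv().apply(a[0]-p).round(1),(R.inv()*a[1]).as_rotvec(degrees=True).round(2),'F tool',R.inv().apply(o['ft_force']).round(1),'w',o['width'].round(1),'q',o['q'].round(2))
E
python3 - <<'E'
from h import *
err(80,-45)
s=snap('scene','s4'); p,R=pose(); W=cloud(s); Rc=R*Ro.from_euler('x',180,degrees=True)
from scipy.optimize import least_squares
L=Rc.inv().apply((W.reshape(-1,3)-p)); Q=L[(np.hypot(L[:,0],L[:,1])<45)&(L[:,2]>-75)&(L[:,2]<-12)]
print(least_squares(lambda v:np.hypot(Q[:,0]-v[0]-v[2]*Q[:,2],Q[:,1]-v[1]-v[3]*Q[:,2])-32,[0,0,0,0],loss='soft_l1').x.round(3))
print(np.percentile(Q[:,2],[1,5,50,95,99]))
E
```

```text
Traceback (most recent call last):
  File "h.py", line 42, in err
    print('t',round(o['time'],2),'err tool',R.inv().apply(a[0]-p).round(1),(R.inv()*a[1]).as_rotvec(degrees=True).round(2),'F tool',R.inv().apply(o['ft_force']).round(1),'w',o['width'].round(1),'q',o['q'].round(2))
                                                                                                                                                                              ^^^^^^^^^^^^^^^^
AttributeError: 'float' object has no attribute 'round'
```

```bash
sed -i "s/o\['width'\].round(1)/round(float(o['width']),1)/" h.py
python3 - <<'E'
from h import *
err(80,-45)
s=snap('scene','s4'); p,R=pose(); W=cloud(s); Rc=R*Ro.from_euler('x',180,degrees=True)
from scipy.optimize import least_squares
L=Rc.inv().apply((W.reshape(-1,3)-p)); Q=L[(np.hypot(L[:,0],L[:,1])<45)&(L[:,2]>-75)&(L[:,2]<-12)]
print(least_squares(lambda v:np.hypot(Q[:,0]-v[0]-v[2]*Q[:,2],Q[:,1]-v[1]-v[3]*Q[:,2])-32,[0,0,0,0],loss='soft_l1').x.round(3))
err(80,-45)
E
```

```text
t 6.65 err tool [ 1.   3.2 -1.9] [-0.27  0.2   0.06] F tool [-0.1 -1.9  1.5] w 14.7 q [-0.83  0.04  0.45  2.3   0.56  0.39 -1.11]
[-0.562 -0.932  0.003 -0.   ]
t 6.7 err tool [ 1.   3.3 -1.9] [-0.27  0.2   0.06] F tool [-0.3 -0.6  2.4] w 14.9 q [-0.83  0.04  0.45  2.3   0.56  0.39 -1.11]
```

>>> {"fn": "move_arm", "kwargs": {"claw": [0,0,0,0,0], "offset": [[0.0015,0.0025,0.01],[0,0,0.012],[0,0,0.01],[0,0,0],[0,0,0]], "rotation": [[-0.3,0.2,0],[0,0,0],[0,0,0],[0,0,0],[0,0,0]]}}

```text
time: 7.32
tool_pos: [529.3, 101.8, 200.6]
orientation: [0.174, 0.761, 0.595, 0.192]
ft_force: [-0.3, -0.3, -2.1]
width: 14.6
grip_force: 88.1
```

```bash
python3 - <<'E'
from h import *
err(80,0)
s=snap('scene','s5'); t=snap('top','t5'); p,R=pose(); Rc=R*Ro.from_euler('x',180,degrees=True)
from scipy.optimize import least_squares
for c in (s,t):
    W=cloud(c); L=Rc.inv().apply((W.reshape(-1,3)-p)); Q=L[(np.hypot(L[:,0],L[:,1])<45)&(L[:,2]>-75)&(L[:,2]<-12)]
    print(len(Q),least_squares(lambda v:np.hypot(Q[:,0]-v[0],Q[:,1]-v[1])-32,[0,0],loss='soft_l1').x.round(2))
cr=s['color'][180:300,210:330]; cv2.imwrite('pics/s5c.png',cv2.resize(cr,(600,600),interpolation=cv2.INTER_CUBIC)[:,:,::-1])
E
```

```text
t 7.33 err tool [-0.4  0.9 10.9] [0.02 0.02 0.08] F tool [-0.6 -1.2  1.7] w 14.6 q [-0.8   0.13  0.46  2.29  0.56  0.29 -1.1 ]
1075 [-1.06 -0.7 ]
559 [-0.84 -0.48]
```

View pics/s5c.png

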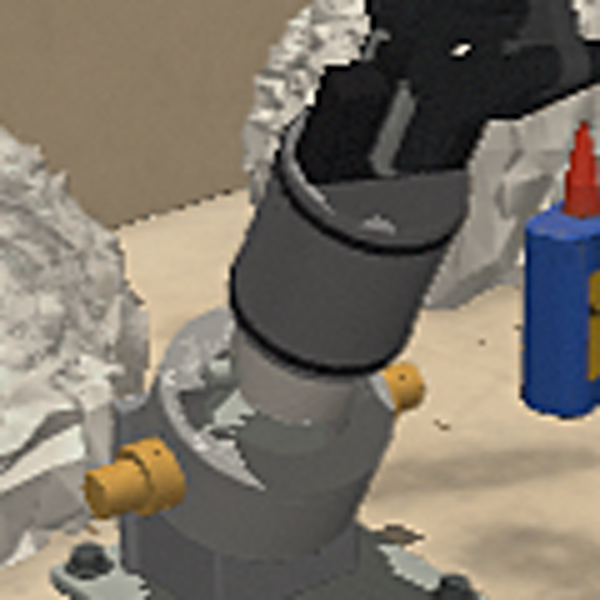

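>>> {"fn": "move_arm", "kwargs": {"claw": [0,0,0,0,0], "offset": [[0.0005,0.0003,0.006],[0,0,0.006],[0,0,0.006],[0,0,0.004],[0,0,0]], "rotation": [[0,0,0],[0,0,0],[0,0,0],[0,0,0],[0,0,0]]}}

```text
time: 8.05
tool_pos: [540.6, 101.2, 181.5]
orientation: [0.174, 0.761, 0.595, 0.192]
ft_force: [-0.9, 0.8, -2.6]
width: 14.7
grip_force: 88.2
```

```bash
python3 -c "
from h import *
err(80,0)"
```

```text
t 8.05 err tool [ -0.7   0.8 -11.3] [-0.    0.05  0.08] F tool [ 0.4 -2.3  1.8] w 14.7 q [-0.78  0.19  0.46  2.29  0.55  0.24 -1.1 ]
```

>>> {"fn": "move_arm", "kwargs": {"claw": [0,0,0,0,0], "offset": [[0,0,0.004],[0,0,0.004],[0,0,0.004],[0,0,0.004],[0,0,0]], "rotation": [[0,0,0],[0,0,0],[0,0,0],[0,0,0],[0,0,0]]}}

```text
time: 8.68
tool_pos: [548.8, 101.0, 168.1]
orientation: [0.173, 0.761, 0.595, 0.193]
ft_force: [-6.8, 0.5, 6.1]
width: 14.7
grip_force: 89.8
```

```bash
python3 -c "
from h import *
err(80,27)"
```

```text
t 8.68 err tool [-1.2  0.4  0. ] [ 0.04 -0.02  0.07] F tool [-0.4 -2.8 -8.7] w 14.7 q [-0.76  0.23  0.46  2.28  0.55  0.19 -1.1 ]
```

>>> {"fn": "move_arm", "kwargs": {"claw": [0,0,0,0,0], "offset": [[0.0001,0.0002,0],[0.0001,0.0002,0],[0.0001,0.0002,0],[0.0001,0.0002,0],[0,0,0]], "rotation": [[0,0,8],[0,0,8],[0,0,8],[0,0,8],[0,0,0]]}}

```text
time: 9.3
tool_pos: [549.8, 101.3, 168.9]
orientation: [0.113, 0.895, 0.362, 0.233]
ft_force: [-4.6, 0.1, 6.1]
width: 14.5
grip_force: 89.8
```

```bash
python3 -c "
from h import *
err(48,27)"
```

```text
t 9.3 err tool [-1.9  0.3  0.3] [ 0.03 -0.08  0.  ] F tool [-0.8 -0.5 -7.6] w 14.5 q [-0.88  0.24  0.58  2.28  0.38  0.18 -1.5 ]
```

>>> {"fn": "move_arm", "kwargs": {"claw": [0,0,0], "offset": [[0.0001,0.0002,0],[0.0001,0.0002,0],[0,0,0]], "rotation": [[0,0,8],[0,0,8],[0,0,0]]}}

```text
time: 9.68
tool_pos: [550.2, 101.1, 169.2]
orientation: [0.08, 0.937, 0.234, 0.247]
ft_force: [-4.3, 0.0, 5.9]
width: 15.2
grip_force: 89.9
```

```bash
python3 -c "
from h import *
err(32,27); print(r.get_obs()['q'][5],r.get_obs()['torque'])"
```

```text
t 9.68 err tool [-2.1  0.4  0.3] [ 0.01 -0.1  -0.01] F tool [-0.8 -0.2 -7.3] w 15.2 q [-0.93  0.25  0.64  2.29  0.28  0.17 -1.68]
0.1721925569294061 [ 0.03258863  0.83027537 -0.02075809]
```

>>> {"fn": "move_arm", "kwargs": {"claw": [0,0,0], "offset": [[-0.0005,0,0],[-0.0005,0,0],[0,0,0]], "rotation": [[0,0,8],[0,0,8],[0,0,0]]}}

```text
time: 10.05
tool_pos: [549.7, 100.8, 169.0]
orientation: [0.045, 0.96, 0.101, 0.256]
ft_force: [-5.2, 0.7, 7.7]
width: 15.0
grip_force: 89.9
```

```bash
python3 -c "
from h import *
err(16,27); print(r.get_obs()['q'][5],r.get_obs()['torque'])"
```

```text
t 10.05 err tool [-1.3  0.7  0.3] [-0.02 -0.14 -0.  ] F tool [-0.5 -0.5 -9.3] w 15.0 q [-0.97  0.26  0.7   2.29  0.18  0.17 -1.86]
0.16502461572656035 [-0.01483858  0.65020951 -0.11358902]
```

>>> {"fn": "move_arm", "kwargs": {"claw": [0,0,0], "offset": [[0,0.0002,0],[0,0.0002,0],[0,0,0]], "rotation": [[0,0,8],[0,0,8],[0,0,0]]}}

```text
time: 10.42
tool_pos: [549.6, 100.4, 168.9]
orientation: [0.009, 0.965, -0.034, 0.26]
ft_force: [-4.9, -0.2, 6.5]
width: 14.9
grip_force: 89.9
```

```bash
python3 -c "
from h import *
err(0,27); print(r.get_obs()['q'][5],r.get_obs()['torque'])"
```

```text
t 10.43 err tool [-1.   0.6  0.3] [-0.04 -0.11  0.  ] F tool [-1.   0.5 -8.1] w 14.9 q [-1.02  0.27  0.76  2.29  0.07  0.16 -2.03]
0.1618838059147374 [ 0.04862311  0.75074357 -0.11039228]
```

>>> {"fn": "move_arm", "kwargs": {"claw": [0,0,0,0], "offset": [[0,0,-0.003],[0,0,-0.003],[0,0,0],[0,0,0]], "rotation": [[0,0,0],[0,0,0],[0,0,0],[0,0,0]], "grip_force": 40}}

```text
time: 10.92
tool_pos: [546.5, 100.5, 173.9]
orientation: [0.009, 0.965, -0.033, 0.259]
ft_force: [-2.7, 1.4, 3.2]
width: 14.7
grip_force: 89.4
```

```bash
python3 -c "
from h import *
err(0,21); print(r.get_obs()['q'][5],r.get_obs()['torque'])"
```

```text
t 10.93 err tool [-0.8  0.5  0.2] [-0.04 -0.1   0.08] F tool [-0.8 -1.3 -4.2] w 14.7 q [-1.05  0.25  0.79  2.3   0.08  0.17 -2.04]
0.17432808272225664 [0.27569094 0.42437293 0.1367788 ]
```

>>> {"fn": "move_arm", "kwargs": {"claw": [0,0], "offset": [[0,0,-0.002],[0,0,0]], "rotation": [[0,0,0],[0,0,0]]}}

```text
time: 11.18
tool_pos: [545.4, 100.5, 175.6]
orientation: [0.009, 0.965, -0.033, 0.259]
ft_force: [-1.2, 1.5, 2.6]
width: 14.8
grip_force: 89.1
```

```bash
python3 -c "
from h import *
err(0,21)"
```

```text
t 11.18 err tool [-0.6  0.4  2.2] [-0.03 -0.08  0.08] F tool [ 0.2 -1.4 -2.9] w 14.8 q [-1.06  0.25  0.8   2.3   0.09  0.18 -2.04]
```

>>> {"fn": "move_arm", "kwargs": {"claw": [0,0], "offset": [[0,0,-0.002],[0,0,0]], "rotation": [[0,0,0],[0,0,0]]}}

```text
time: 11.42
tool_pos: [544.7, 100.2, 176.1]
orientation: [0.01, 0.965, -0.033, 0.26]
ft_force: [23.4, 2.5, -31.1]
width: 14.9
grip_force: 82.9
```

```bash
python3 -c "
from h import *
err(0,21)"
```

```text
t 11.43 err tool [-0.3  0.1  3. ] [ 0.09 -0.11  0.14] F tool [ 4.5 -4.1 38.6] w 14.9 q [-1.07  0.25  0.81  2.3   0.09  0.18 -2.05]
```

>>> {"fn": "move_arm", "kwargs": {"claw": [0,0,40,60,60], "offset": [[0,0,0.0015],[0,0,0],[0,0,0],[0,0,0],[0,0,0]], "rotation": [[0,0,0],[0,0,0],[0,0,0],[0,0,0],[0,0,0]]}}

```text
time: 12.05
tool_pos: [544.4, 99.9, 175.5]
orientation: [0.009, 0.965, -0.033, 0.259]
ft_force: [0.3, -0.0, 0.5]
width: 51.4
grip_force: 0.0
```

>>> {"fn": "move_arm", "kwargs": {"claw": [60,60,60,60,60], "offset": [[0,0,-0.01],[0,0,-0.02],[0,0,-0.03],[0,0,-0.03],[0,0,0]], "rotation": [[0,0,0],[0,0,0],[0,0,0],[0,0,0],[0,0,0]]}}

```text
time: 12.68
tool_pos: [503.0, 108.2, 241.3]
orientation: [0.003, 0.967, -0.029, 0.253]
ft_force: [-0.2, 0.5, -0.3]
width: 51.2
grip_force: 0.0
```

```bash
python3 - <<'E'
from h import *
err(0,21)
s=snap('scene','s9'); t=snap('top','t9')
from scipy.optimize import least_squares
for c in (s,t):
    L=RS.inv().apply(cloud(c).reshape(-1,3)-M); Q=L[(np.hypot(L[:,0],L[:,1])<45)&(L[:,2]>22)&(L[:,2]<85)]
    print(len(Q),least_squares(lambda v:np.hypot(Q[:,0]-v[0]-v[2]*(Q[:,2]+20),Q[:,1]-v[1]-v[3]*(Q[:,2]+20))-32,[0,0,0,0],loss='soft_l1').x.round(3))
    G=L[(np.hypot(L[:,0],L[:,1])<40)&(L[:,2]>105)&(L[:,2]<140)]
    if len(G): print('grip',len(G),np.percentile(G[:,2],[5,50,95]).round(1),cv2.minAreaRect(G[:,:2].astype(np.float32)))
cr=s['color'][130:310,200:380]; cv2.imwrite('pics/s9c.png',cv2.resize(cr,(600,600),interpolation=cv2.INTER_CUBIC)[:,:,::-1])
E
```

```text
t 12.68 err tool [ 4.6  6.3 80.4] [-0.8   0.71  0.36] F tool [-0.3 -0.4  0.1] w 51.2 q [-1.61 -0.09  1.21  2.32  0.67  0.46 -2.56]
955 [ 5.000e-01  1.033e+00  1.000e-03 -3.000e-03]
grip 659 [107.  126.3 134.5] ((-0.3670005798339844, 2.683513641357422), (61.02027130126953, 18.572830200195312), 0.7606825232505798)
480 [ 0.463  1.176 -0.002 -0.003]
grip 426 [108.9 131.3 133.9] ((1.8554840087890625, -0.09052705764770508), (15.58336353302002, 60.401519775390625), 89.71312713623047)
```

View pics/s9c.png

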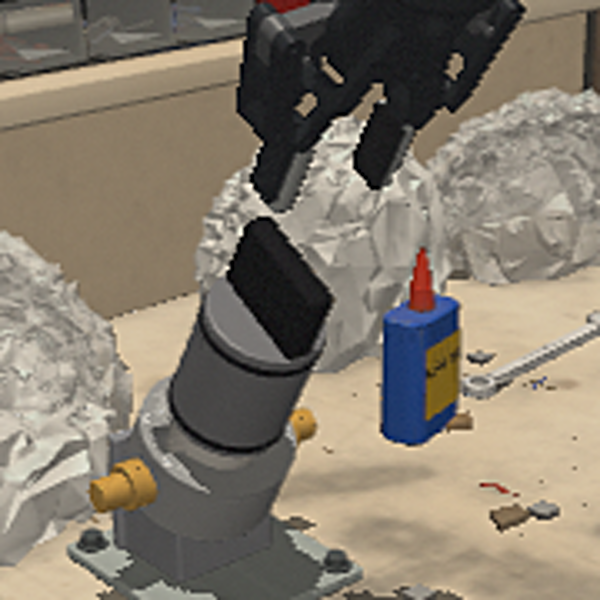

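The cartridge sits within about 1 mm of the socket axis. It is turned to within 1° of the locked direction, its top is 132 mm out as expected, and the gripper is clear of it.

```bash
python3 -c "
from h import *
print(r.job_done())"
```

```text
the job is handed in; nothing more can be done
None
```

The tall cartridge is fitted, locked (it held against a pull of about 40 N) and released in the filter head; the robot touched none of the bystanders, and the job was handed in at about 13 s of the 51 s limit, but returned no verdict.

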